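Seat the turning key in the mixer's keyed drive socket

TASK

Take the orange-handled key out of the wooden rack and lower it by its handle into the socket on top of the grey mixer drive unit, the white line on the handle pointing the same way as the white line beside the socket, so that its rib meets the keyway and it drops fully home, flange flush with the top. Let go of it there, upright, and leave the blue-handled key in the rack.

Things in the scene. Friction and masses are not known exactly. Their poses are not given: they have to be found in the camera images.
- orange_key: Loose upright key, 0.2 kg. Origin: on its axis, under the flange (54 mm wide, z 0 to 8 mm); z up. Orange T-bar handle 64 mm along x, 16 mm along y, z 28 to 54 mm: grip across the 16 mm. Shaft 24 mm thick down to z -40 mm, last 10 mm tapered to 12 mm. One brass rib on its +x side, 8 mm wide, out to 20 mm from the axis, z 0 to -22 mm. White lines on the handle mark the +x (rib) end.
- drive_unit: Fixed grey box 140x140x62 mm, black front panel at -x. Origin: under its centre, on the table. Socket on its axis: round recess 66 mm wide, 8 mm deep (floor at z 54 mm: the key's origin is there when home); in the floor a bore 28 mm wide, over 40 mm deep, with a keyway on the +x side, 16 mm wide, to 24 mm from the axis. White line on top marks +x. Rib not in it: flange stays 22 mm high.
- blue_key: The other key: same size and frame, but a blue handle and two opposite ribs, so it does not fit the socket. It stands in the other hole of the rack, 120 mm from the orange key, and stays there; which hole holds which key changes.
- rack: Fixed light wooden rack, 70 x 200 x 48 mm, long along its y. Origin: centre of its underside, on the table. Two round holes, 45 mm wide, at y +60 and -60 mm; in each stands a key, flange resting on the rack's top (z 48 mm).
Mind the look-alikes: they are no part of the job. What is shaped like the orange_key but green, red or turquoise is not meant.

How it is judged:
By the outcome, as a careful person would: the job done as asked, in the order asked, and still so for the second after the job is handed in, with the robot touching nothing.
It also fails if it takes over 34 s, if anything falls off the work surface, if the arm or the gripper's body presses on something with over 40 N, if the wrist force passes 120 N, or if a joint passes its speed limit or range.

ROBOT

A 6-joint arm with a two-finger parallel gripper is mounted at the origin on a cart in front of the work surface, level with it; the furniture and walls round the work are solid. World frame = base frame: x ahead of the robot, y to its left, z up, the work surface at z = 0. Lengths are in m, angles in rad, forces in N, time in s.
With the tool pointing down it reaches from about 0.35 to 0.975 m from the base axis. Payload 4.9 kg.
Tool frame: the origin (TCP) lies at the very end of the fingers, on their centre line; the grasp point (between the pads) lies 19 mm behind it; z points along the fingers, x is the direction in which the jaws open and shut, and the axes are right-handed (so a half turn about z gives the same grasp; the last joint's range is limited). The gripper opens to 85 mm and grips with 20 to 120 N. Pads are 22 mm wide; open, the fingers measure 114 mm over their backs; the gripper's body (76 mm by 85 mm) begins 54 mm behind the grasp point. The pads swing forward as they close: fully open they stand 13 mm farther back than shut.
Start: joints at [1.199, 0.053, 1.613, -0, 1.476, -0.119], TCP at [0.156, 0.605, 0.231] pointing down, gripper open.
Joint ranges: [-3.01, 3.01], [-1.01, 2.22], [0.06, 2.58], [-1.02, 4.17], [0.09, 2.62], [-3.14, 3.14]. Speed limits (rad/s): [2.57, 2.57, 3.14, 3.14, 3.14, 3.14].

INTERFACE

Orientations are given as a rotation vector (axis times angle).
In Python, from station import monitor, imaging, ticket gives the robot as it stands.
- The arm moves only by the tool step_arm, never from a script. Its argument "targets" is one flat list of numbers, 4 for each row, row after row: the shift along the tool's x, y, z in m, then the turn about the tool's z in rad. In form: [tx, ty, tz, roll, tx, ty, tz, roll, ...]. A call has 1 to 12 rows; each row is the pose to reach, as a shift and turn from the pose measured when the call began, along the tool's axes at that moment; what a row does not reach only later rows make up. A row lasts 1/12 s, in which the tool goes at most 41.7 mm and 7.16 degrees, less where a joint would pass 70% of its speed; a pose out of reach is approached as far as the arm can. A call with a gripper value outside its range is refused whole. "grip" is the finger opening in m, from 0 to 0.0854, set as the call begins (left out, the last holds). The fingers move at their own pace and stop on an object; "force" is the grip in N (left out, the last holds). Time passes only in rows, so rows that repeat a pose let the fingers close. It gives the time, the measured TCP pose, the force and the opening at its end, in the units of the state.
- monitor.get_obs(): the state, without advancing time (a new reading comes with each control period).
- imaging.get_image(name): name is "scene" or "top" or "wrist"; returns a dict with "color" (420x560x3 uint8, red, green, blue), "depth" (420x560 float32, m along the optical axis (not along the pixel's ray), 0 where there is no reading), "fov_y" (degrees; the focal length in pixels is half the picture's height over the tangent of half this angle, whatever the lens; pixels are square), "cx", "cy" (the principal point, pixels), "R" (3x3) and "t" (3): a world point X has camera coordinates R X + t. Camera axes: x right, y down, z forward; pixel columns grow to the right and rows downward; lengths in m; the calibration is good to about 2 mm. A picture is of the moment at which its call begins.
- ticket.finish_job(): hands the job in, once; it reports no verdict.
Trained networks look in a picture, given as the dict that the camera call returned (one of the last four; its "shot" number tells which), for a name from the list of things; names that differ only in an ending like _2 or _b are one class to them, and where a whole thing is asked for, a point or a joint stands for the part that bears it (a point fixed in the world has none). Each returns a list of dicts, best first, with "score" (0 to 1); they miss things now and then, are a little off and sometimes report something else, mostly with a low value. They report only what shows in the picture. A call takes as long as a camera call. They do not tell look-alikes from the thing itself.
- imaging.search_frame(name, picture): "uv" ([column, row] in pixels, amid what is visible of it).
- imaging.mark_of(name, picture): "uv" ([column, row] in pixels: a listed point, or the origin of a listed thing).
The state is a dict: "t": time; "q": joint angles; "dq": joint speeds; "effort": joint torques, N m; "tool_pos": TCP position; "tool_rot": TCP orientation; "contact_force": force on the tool from outside, world axes, zero at the start; "wrist_torque": the same for the moment, N m; "opening": finger opening in m.
Only numpy, scipy, OpenCV 4.12 (cv2) and the standard library are available. Lean on these libraries where they do the work, as an engineer would, in place of code of your own. Each camera call takes 0.05 s, during which the arm holds its last target.

## Working session

There is one attempt and no reset: what is moved stays moved. The work goes in short steps, Python scripts to look and compute and a tool call to move; the robot and the scene stay as the last step left them, time stands still between calls to the robot, and variables do not carry over. Pictures are saved under pics/ and viewed, and the job is handed in when it is done.

Besides the shell and the picture viewer there is one more tool, called after "Request:" by a JSON object that holds its "fn" and its "kwargs", one argument or row to a line. step_arm: Moves the arm, as the interface text tells. Its arguments: {"type":"object","properties":{"targets":{"type":"array","items":{"type":"number"}},"grip":{"type":"number"},"force":{"type":"number"}},"required":["targets"]}

```bash
mkdir -p pics; cat > h.py <<'E'
import numpy as np, cv2
from station import monitor, imaging, ticket
def shot(n,f=None):
    p=imaging.get_image(n)
    if f: cv2.imwrite('pics/'+f,p['color'][:,:,::-1])
    return p
def F(p): return 210/np.tan(np.radians(p['fov_y'])/2)
def world(p):
    f=F(p);d=p['depth'];v,u=np.mgrid[0:420,0:560]
    C=np.stack([(u-p['cx'])/f*d,(v-p['cy'])/f*d,d],-1)
    return (C-np.array(p['t']))@np.array(p['R'])
def proj(p,X):
    c=np.array(p['R'])@X+np.array(p['t']);return F(p)*c[:2]/c[2]+[p['cx'],p['cy']]
E
python3 - <<'E'
from h import *
o=monitor.get_obs();print(o)
for n in ['scene','top']:
    p=shot(n,n+'1.png');print(n,p['fov_y'],p['cx'],p['cy'],np.round(p['R'],3).tolist(),p['t'])
    for k in ['orange_key','drive_unit','blue_key','rack']:
        print(k,imaging.search_frame(k,p)[:5],imaging.mark_of(k,p)[:5])
    np.savez(n+'1.npz',W=world(p),c=p['color'])
E
```

```text
{'t': 0.0, 'q': array([ 1.19898592e+00,  5.33837830e-02,  1.61426472e+00, -2.00254959e-05,
        1.47602438e+00, -1.19021858e-01]), 'dq': array([ 0.00088916,  0.00149532, -0.00226017,  0.00167176,  0.00028345,
        0.00022251]), 'effort': array([-6.19129441e-04, -3.93701613e+01, -3.70162153e+01, -2.19656081e-04,
        7.19216492e-03,  1.73900003e-05]), 'tool_pos': array([0.15610764, 0.60455206, 0.23006383]), 'tool_rot': array([ 2.48288936,  1.92302653, -0.00278563]), 'contact_force': array([-0.70780339, -0.54475019, -0.10801161]), 'wrist_torque': array([0.02742481, 0.00479072, 0.04895529]), 'opening': 0.08542441340037199}
scene 56.492532815496475 277.89736260008385 215.414642300836 [[0.445, -0.896, 0.004], [-0.702, -0.351, -0.619], [0.556, 0.273, -0.785]] [-0.19655578  0.41633022  0.6051051 ]
orange_key [{'uv': [296.4, 187.6], 'score': 0.97}, {'uv': [175.7, 213.9], 'score': 0.96}, {'uv': [237.8, 185.3], 'score': 0.95}, {'uv': [268.7, 160.6], 'score': 0.9}, {'uv': [250.4, 236.1], 'score': 0.58}] [{'uv': [249.0, 240.2], 'score': 0.97}, {'uv': [267.0, 169.0], 'score': 0.81}, {'uv
[... 472 characters left out ...]
05, -0.187], [0.187, -0.022, -0.982]] [0.04430059 0.55136075 1.13177757]
orange_key [{'uv': [230.5, 204.1], 'score': 0.92}, {'uv': [283.2, 169.8], 'score': 0.73}, {'uv': [237.7, 153.3], 'score': 0.6}, {'uv': [267.0, 246.3], 'score': 0.59}] [{'uv': [267.4, 245.5], 'score': 0.98}, {'uv': [229.4, 204.4], 'score': 0.89}, {'uv': [280.0, 171.3], 'score': 0.64}, {'uv': [198.6, 253.6], 'score': 0.63}, {'uv': [238.8, 153.8], 'score': 0.62}]
drive_unit [{'uv': [348.7, 216.3], 'score': 0.93}] [{'uv': [343.8, 218.0], 'score': 0.88}]
blue_key [{'uv': [175.2, 206.8], 'score': 0.87}] [{'uv': [174.1, 207.2], 'score': 0.82}]
rack [{'uv': [201.8, 205.9], 'score': 0.68}] [{'uv': [201.7, 206.4], 'score': 0.66}]
```

```bash
python3 - <<'E'
import numpy as np,cv2
c=np.load('scene1.npz')['c'][:,:,::-1]; cv2.imwrite('pics/s_crop.png',cv2.resize(c[130:300,140:420],None,fx=2.8,fy=2.8,interpolation=cv2.INTER_CUBIC))
c=np.load('top1.npz')['c'][:,:,::-1]; cv2.imwrite('pics/t_crop.png',cv2.resize(c[120:290,140:410],None,fx=2.9,fy=2.9,interpolation=cv2.INTER_CUBIC))
E
```

```text
(no output)
```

View pics/scene1.png

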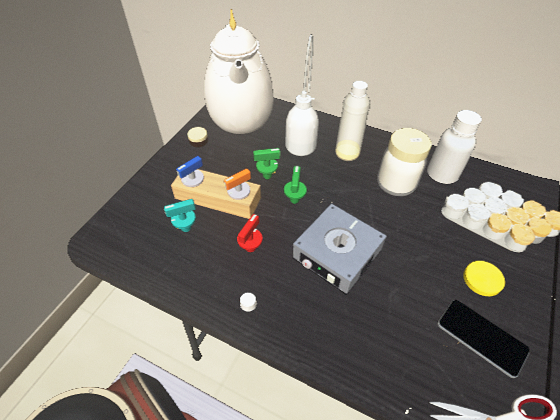

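View pics/s_crop.png

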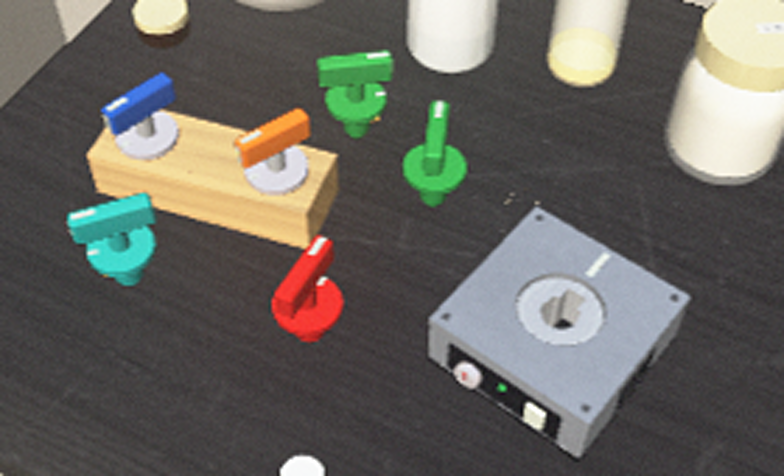

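View pics/t_crop.png

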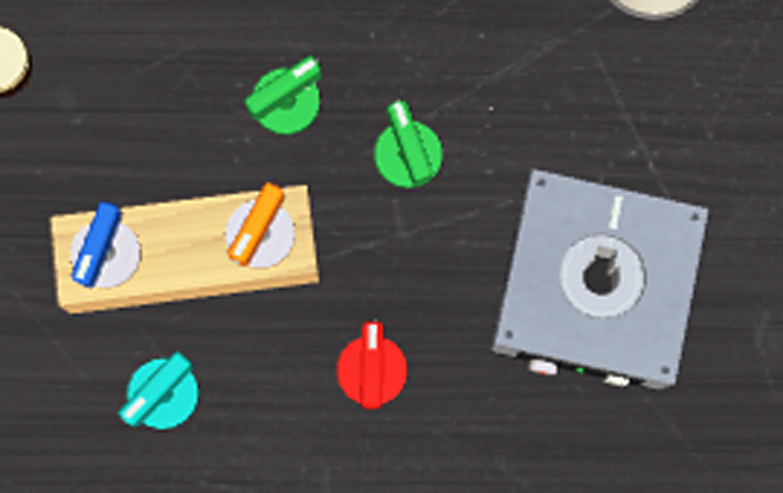

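The key candidates in the top crop, all with full-image pixels, are:
- **Orange, in the rack:** (229,199)
- **Blue, in the rack:** (174,206)
- **Green:** (238,153) and (281,171)
- **Red:** (268,246)
- **Turquoise:** (196,254)

Only (229,199) is orange and stands in the rack, and the crop confirms it. Its white line is at the lower-left end. The drive's white line is at (352,193), pointing away from the robot.

```bash
cat > meas.py <<'E'
from h import *
def meas(W,c,who):
    hsv=cv2.cvtColor(c,cv2.COLOR_RGB2HSV)
    H,S,V=[hsv[...,i].astype(int) for i in range(3)]
    m=(abs(H-13)<7)&(S>150)&(V>120)&(W[...,2]>.07)&(W[...,2]<.3)
    n,l,st,ce=cv2.connectedComponentsWithStats(m.astype(np.uint8))
    for i in range(1,n):
        if st[i,4]>30: print(who,'orange',st[i],W[l==i].mean(0).round(4),'zmax',np.percentile(W[l==i][:,2],[5,50,95]).round(4))
E
python3 - <<'E'
from meas import *
for n in ['scene','top']:
    d=np.load(n+'1.npz');W,c=d['W'],d['c']
    meas(W,c,n)
    # handle: all points z 0.085..0.115 near rack
    hsv=cv2.cvtColor(c,cv2.COLOR_RGB2HSV);H,S=hsv[...,0].astype(int),hsv[...,1]
    m=(abs(H-13)<7)&(S>150)&(W[...,2]>.07)&(W[...,2]<.2)
    ctr=np.median(W[m][:,:2],0)
    r=np.hypot(*(W[...,:2]-ctr).transpose(2,0,1))
    t=(r<.045)&(W[...,2]>.096)&(W[...,2]<.108)
    print('top pts',t.sum(),'z',np.median(W[t][:,2]))
    P=W[t][:,:2].astype(np.float32); R=cv2.minAreaRect(P);B=cv2.boxPoints(R);print('rect',np.round(R[0],4),np.round(R[1],4),R[2])
    q=P-P.mean(0);_,_,vt=np.linalg.svd(q,full_matrices=False)
    w=t&(S<90)
    dirn=W[w][:,:2].mean(0)-P.mean(0); print('white',w.sum(),dirn)
    ax=vt[0]*np.sign(vt[0]@dirn);print('key +x yaw deg',np.degrees(np.arctan2(ax[1],ax[0])),'mean',P.mean(0))
    # flange
    fl=(r<.06)&(W[...,2]>.050)&(W[...,2]<.062)&(S<60)
    Q=W[fl][:,:2].astype(np.float32);print('flange n',fl.sum(),'circ',cv2.minEnclosingCircle(Q), 'z',np.median(W[fl][:,2]))
    # drive
    uv=(340,246) if n=='scene' else (347,215)
    c0=W[uv[1],uv[0],:2]; r=np.hypot(*(W[...,:2]-c0).transpose(2,0,1))
    t=(r<.12)&(W[...,2]>.057)&(W[...,2]<.068)
    k,l,st,ce=cv2.connectedComponentsWithStats(t.astype(np.uint8));i=1+st[1:,4].argmax();t=l==i
    P=W[t][:,:2].astype(np.float32);R=cv2.minAreaRect(P);print('drive',np.round(R[0],4),np.round(R[1],4),R[2],'z',np.median(W[t][:,2]))
    w=t&(hsv[...,2]>205)&(S<40); wm=W[w].mean(0); d=wm[:2]-R[0];print('line',w.sum(),wm,np.hypot(*d),np.degrees(np.arctan2(d[1],d[0])))
    f=(r<.06)&(W[...,2]>.049)&(W[...,2]<.057);print('recess',f.sum(),cv2.minEnclosingCircle(W[f][:,:2].astype(np.float32)))
    cc,ll,ss,_=cv2.connectedComponentsWithStats(((r<.2)&(W[...,2]>.02)).astype(np.uint8))
E
```

```text
scene orange [224 169  26  21 264] [0.5504 0.1545 0.0946] zmax [0.0813 0.0976 0.1027]
top pts 168 z 0.10127260883722644
rect [0.5512 0.1588] [0.0167 0.0639] 63.694725036621094
white 13 [-0.01470066  0.00937175]
key +x yaw deg 152.7234379931777 mean [0.54990566 0.15807118]
flange n 238 circ ((0.5508362054824829, 0.15782243013381958), 0.02712477371096611) z 0.0557597856745734
drive [ 0.5197 -0.1049] [0.1412 0.1439] 77.39073944091797 z 0.06236357034227878
line 33 [ 0.56243962 -0.11872636  0.06215211] 0.04486173120876767 -17.901808219985195
recess 468 ((0.5219347476959229, -0.10432110726833344), 0.03280017524957657)
top orange [219 183  19  29 163] [0.5485 0.1591 0.1003] zmax [0.0921 0.1011 0.1053]
top pts 208 z 0.10175186172936071
rect [0.5479 0.1605] [0.0163 0.0635] 62.586822509765625
white 18 [-0.01634193  0.0094691 ]
key +x yaw deg 152.5636344085508 mean [0.54733956 0.16043991]
flange n 240 circ ((0.5487685203552246, 0.16032357513904572), 0.027074165642261505) z 0.05597301018757886
drive [ 0.5156 -0.104 ] [0.1406 0.1408] 77.43021392822266 z 0.061943211836110845
line 35 [ 0.55065973 -0.11181376  0.0611459 ] 0.035909992822153625 -12.634878223531066
recess 488 ((0.5235132575035095, -0.113772451877594), 0.05732278898358345)
```

```bash
cat >> h.py <<'E'
from scipy.spatial.transform import Rotation as Ro
def rel(target,yaw=None):
    """shift in tool axes from now, and roll so that tool x has yaw (deg)"""
    o=monitor.get_obs();R=Ro.from_rotvec(o['tool_rot']).as_matrix()
    s=R.T@(np.array(target)-o['tool_pos']);cy=np.degrees(np.arctan2(R[1,0],R[0,0]))
    print('pos',o['tool_pos'].round(4),'toolx yaw',cy.round(2),'z',R[:,2].round(4),'q',np.degrees(o['q']).round(1),'t',round(o['t'],2),'F',o['contact_force'].round(2),'open',round(o['opening'],4))
    print('shift',s.round(4),'roll',None if yaw is None else np.radians((cy-yaw+180)%360-180).round(4))
E
python3 - <<'E'
from h import *
rel([.5497,.1592,.21],62.7)
a=np.array([.156,.605]);b=np.array([.55,.16])
for n in ['scene','top']:
    W=np.load(n+'1.npz')['W'].reshape(-1,3);W=W[W[:,2]>.12]
    u=(b-a)/np.hypot(*(b-a));s=(W[:,:2]-a)@u;d=abs((W[:,:2]-a)@[-u[1],u[0]])
    m=(s>-.05)&(s<.75)&(d<.2)&(W[:,2]<1);print(n,m.sum(), W[m].min(0) if m.any() else '',W[m].max(0) if m.any() else '', d[m].min() if m.any() else '')
E
```

```text
pos [0.1563 0.6051 0.2313] toolx yaw 75.52 z [-0.e+00  1.e-04 -1.e+00] q [68.7  3.  92.4  0.  84.6 -6.8] t 0.9 F [-0.23 -0.76  0.39] open 0.0858
shift [-0.3334  0.4924  0.0213] roll 0.2237
scene 0   
top 0
```

Request:
{"fn": "step_arm", "kwargs": {
  "targets": [-0.018,0.027,0.001,0.01,-0.04,0.058,0.003,0.03,-0.06,0.09,0.004,0.05,-0.082,0.122,0.006,0.07,-0.104,0.154,0.008,0.09,-0.126,0.186,0.009,0.1,-0.148,0.218,0.01,0.12,-0.17,0.25,0.012,0.13,-0.192,0.282,0.013,0.15,-0.214,0.314,0.015,0.17,-0.236,0.346,0.016,0.19,-0.258,0.378,0.018,0.2],
  "grip": 0.06
}}

```text
t: 1.9
tool_pos: [0.4589, 0.2592, 0.2137]
tool_rot: [2.664, 1.665, 0.002]
contact_force: [0.3, 1.2, 0.7]
opening: 0.0599
```

```bash
python3 - <<'E'
from h import *
rel([.5497,.1592,.21],62.7)
E
```

```text
pos [0.4589 0.2592 0.2137] toolx yaw 64.01 z [ 1.e-03  5.e-04 -1.e+00] q [ 21.4  -9.9 106.5   0.   83.4 -42.6] t 1.9 F [0.27 1.2  0.74] open 0.0599
shift [-0.0501  0.1255  0.0038] roll 0.0228
```

Request:
{"fn": "step_arm", "kwargs": {
  "targets": [-0.015,0.037,0.002,0.02,-0.029,0.073,0.003,0.023,-0.042,0.106,0.004,0.023,-0.05,0.1255,0.004,0.023,-0.05,0.1255,0.004,0.023]
}}

```text
t: 2.32
tool_pos: [0.552, 0.1559, 0.2097]
tool_rot: [2.686, 1.627, 0.002]
contact_force: [0.2, -0.5, -0.1]
opening: 0.0598
```

```bash
python3 - <<'E'
from h import *
rel([.5497,.1592,.074],62.7)
p=shot('wrist','w1.png')
W=world(p);c=p['color'];hsv=cv2.cvtColor(c,cv2.COLOR_RGB2HSV);H,S=hsv[...,0].astype(int),hsv[...,1]
m=(abs(H-13)<7)&(S>150)&(W[...,2]>.07)&(W[...,2]<.2)
ctr=np.median(W[m][:,:2],0);r=np.hypot(*(W[...,:2]-ctr).transpose(2,0,1))
t=(r<.045)&(W[...,2]>.096)&(W[...,2]<.108);P=W[t][:,:2].astype(np.float32);print(t.sum(),np.median(W[t][:,2]),cv2.minAreaRect(P))
f=(r<.06)&(W[...,2]>.05)&(W[...,2]<.062)&(S<60);print(cv2.minEnclosingCircle(W[f][:,:2].astype(np.float32)))
E
```

```text
pos [0.552  0.1559 0.2097] toolx yaw 62.41 z [ 1.8e-03 -6.0e-04 -1.0e+00] q [ 8.400e+00 -3.200e+00  1.007e+02 -1.000e-01  8.240e+01 -5.400e+01] t 2.32 F [ 0.17 -0.45 -0.07] open 0.0598
shift [ 0.0018 -0.0038  0.1357] roll -0.005
1225 0.10133178235139441 ((0.550920307636261, 0.16077524423599243), (0.016002405434846878, 0.06394098699092865), 62.22465896606445)
((0.5512159466743469, 0.16050858795642853), 0.026880396530032158)
```

View pics/w1.png

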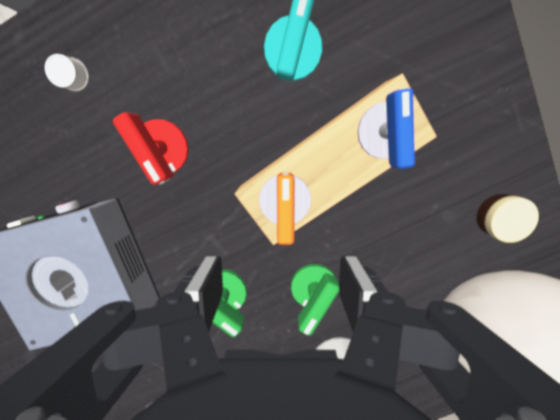

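The wrist view shows the orange key at (286,208), with its white line at the top end. The jaws line up across the handle, and the blue key is clear of them at (400,128).

```bash
python3 - <<'E'
from h import *
rel([.5505,.160,.073],62.4)
E
```

```text
pos [0.5507 0.1576 0.2097] toolx yaw 62.49 z [ 7.e-04  6.e-04 -1.e+00] q [  8.5  -3.3 100.8   0.   82.5 -54. ] t 2.37 F [-1.45  0.77 -1.14] open 0.0603
shift [ 0.0019 -0.0014  0.1367] roll 0.0016
```

Request:
{"fn": "step_arm", "kwargs": {
  "targets": [0.002,-0.001,0.03,0.002,0.002,-0.001,0.065,0.002,0.002,-0.001,0.1,0.002,0.002,-0.001,0.125,0.002,0.002,-0.001,0.137,0.002,0.002,-0.001,0.137,0.002]
}}

```text
t: 2.87
tool_pos: [0.5477, 0.1604, 0.0691]
tool_rot: [-2.684, -1.627, 0.008]
contact_force: [-0.2, 0.1, 1.2]
opening: 0.0599
```

Request:
{"fn": "step_arm", "kwargs": {
  "targets": [0,0,0,0,0,0,0,0,0,0,0,0,0,0,0,0,0,0,0,0,0,0,0,0],
  "grip": 0.0,
  "force": 60
}}

```text
t: 3.37
tool_pos: [0.5492, 0.1609, 0.0714]
tool_rot: [-2.685, -1.628, 0.003]
contact_force: [-1.9, 1.6, 6.2]
opening: 0.0151
```

```bash
python3 - <<'E'
from h import *
rel([.5505,.160,.2],62.4)
E
```

```text
pos [0.5492 0.1609 0.0714] toolx yaw 62.45 z [-2.6e-03  8.0e-04 -1.0e+00] q [ 8.800e+00  4.800e+00  1.067e+02  1.000e-01  6.870e+01 -5.360e+01] t 3.37 F [-1.95  1.61  6.22] open 0.0151
shift [-0.0003  0.0012 -0.1286] roll 0.0009
```

Request:
{"fn": "step_arm", "kwargs": {
  "targets": [0,0.001,-0.015,0,0,0.001,-0.04,0,0,0.001,-0.07,0,0,0.001,-0.1,0,0,0.001,-0.125,0,0,0.001,-0.135,0,0,0.001,-0.135,0]
}}

```text
t: 3.95
tool_pos: [0.5521, 0.1605, 0.2098]
tool_rot: [2.686, 1.628, 0.006]
contact_force: [-0.0, 0.3, -1.9]
opening: 0.0153
```

```bash
python3 - <<'E'
from h import *
rel([.519,-.1045,.205],-102.6)
p=shot('scene','s2.png')
E
```

```text
pos [0.5521 0.1605 0.2098] toolx yaw 62.44 z [ 0.0034  0.0016 -1.    ] q [ 8.800e+00 -3.100e+00  1.006e+02  1.000e-01  8.230e+01 -5.370e+01] t 3.95 F [-0.02  0.26 -1.92] open 0.0153
shift [-0.2503  0.0933  0.0042] roll 2.8805
```

View pics/s2.png

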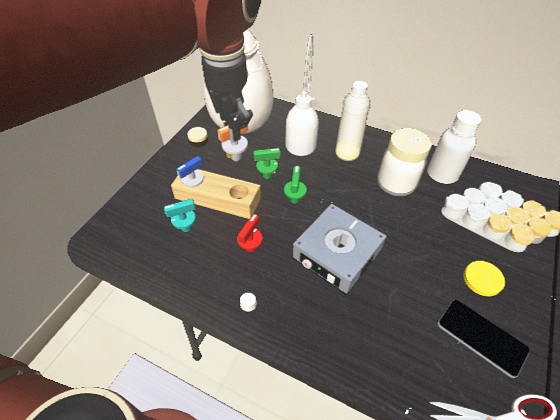

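The orange key is held at about (232,143), its hole at (238,192) is empty, and the blue key is still in the rack at (190,170).

Request:
{"fn": "step_arm", "kwargs": {
  "targets": [-0.01,0.004,0,0.08,-0.02,0.008,0,0.19,-0.031,0.012,0,0.31,-0.042,0.016,0,0.43,-0.053,0.02,0,0.55,-0.064,0.024,0,0.67,-0.075,0.028,0,0.79,-0.086,0.032,0,0.91,-0.097,0.036,0,1.03,-0.108,0.04,0,1.15,-0.119,0.044,0,1.27,-0.13,0.048,0,1.39]
}}

```text
t: 5.0
tool_pos: [0.5314, 0.0224, 0.2032]
tool_rot: [-3.104, 0.479, 0.01]
contact_force: [0.2, 0.2, -1.8]
opening: 0.0151
```

```bash
python3 - <<'E'
from h import *
rel([.519,-.1045,.205],-102.6)
E
```

```text
pos [0.5314 0.0224 0.2032] toolx yaw -17.55 z [-0.0064  0.0015 -1.    ] q [ -5.6  -8.5 106.2   0.   82.6  11.9] t 5.0 F [ 0.17  0.21 -1.76] open 0.0151
shift [ 0.0264  0.1247 -0.0019] roll 1.4845
```

Request:
{"fn": "step_arm", "kwargs": {
  "targets": [0.001,0.006,0,0.09,0.003,0.012,0,0.21,0.004,0.019,0,0.33,0.006,0.026,0,0.45,0.007,0.033,0,0.57,0.009,0.04,0,0.69,0.01,0.047,0,0.81,0.012,0.054,0,0.93,0.013,0.061,0,1.05,0.015,0.068,0,1.17,0.016,0.074,0,1.29,0.016,0.074,0,1.4]
}}

```text
t: 6.0
tool_pos: [0.5226, -0.0536, 0.1994]
tool_rot: [2.053, -2.368, -0.015]
contact_force: [0.3, 0.7, -2.1]
opening: 0.0151
```

Request:
{"fn": "step_arm", "kwargs": {
  "targets": [0,0,0,0.08,0,0,0,0.09,0,0,0,0.09]
}}

```text
t: 6.25
tool_pos: [0.5212, -0.0533, 0.1965]
tool_rot: [1.944, -2.454, -0.02]
contact_force: [0.1, 0.2, -2.5]
opening: 0.0151
```

```bash
python3 - <<'E'
from h import *
for n in ['wrist','top','scene']:
    rel([.519,-.1045,.205],-102.6)
    p=shot(n,n+'3.png');np.savez(n+'3.npz',W=world(p),c=p['color'],R=p['R'],t=p['t'],f=F(p),cx=p['cx'],cy=p['cy'])
E
```

```text
pos [ 0.5212 -0.0533  0.1965] toolx yaw -103.22 z [-0.0167  0.0034 -0.9999] q [-14.   -8.9 107.3  -0.   82.6  89.3] t 6.25 F [ 0.09  0.17 -2.52] open 0.0151
shift [ 0.0504 -0.0094 -0.0087] roll -0.0108
pos [ 0.5216 -0.0533  0.1972] toolx yaw -103.2 z [-0.0155  0.0031 -0.9999] q [-14.   -8.9 107.2  -0.   82.6  89.3] t 6.3 F [ 0.11 -0.52 -2.27] open 0.0152
shift [ 0.0504 -0.009  -0.0079] roll -0.0105
pos [ 0.522  -0.0534  0.1979] toolx yaw -103.21 z [-0.0144  0.0029 -0.9999] q [-13.9  -9.  107.2  -0.   82.6  89.3] t 6.35 F [-0.36  0.26 -1.81] open 0.0148
shift [ 0.0505 -0.0087 -0.0072] roll -0.0107
```

View pics/wrist3.png

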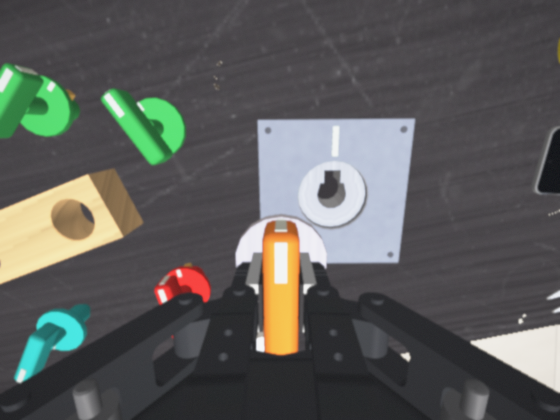

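View pics/top3.png

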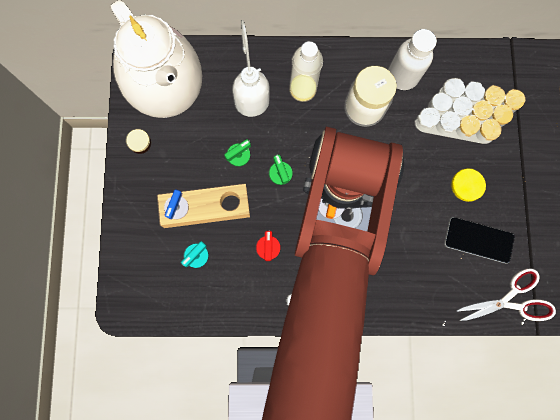

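View pics/scene3.png

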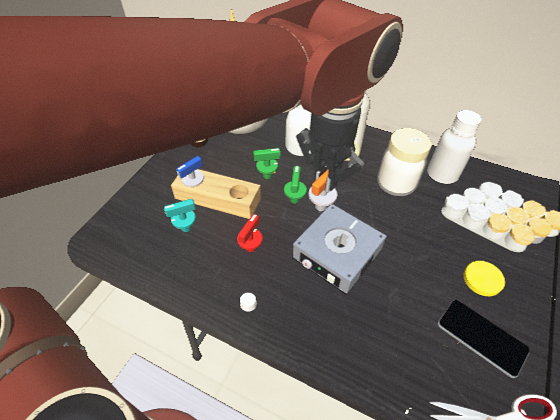

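The wrist view shows the held key's handle at (281,285) with its white line towards the top, the socket at (331,193) and the drive's line at (335,140). I'll measure both in this one frame.

```bash
cat > m3.py <<'E'
from h import *
import sys
def run(W,c,R,t,f,cx,cy,ctr=np.array([.52,-.1045]),hz=None):
    hsv=cv2.cvtColor(c,cv2.COLOR_RGB2HSV);H,S,V=[hsv[...,i].astype(int) for i in range(3)]
    r=np.hypot(*(W[...,:2]-ctr).transpose(2,0,1))
    T=(r<.11)&(abs(W[...,2]-.062)<.005)
    T=cv2.morphologyEx(T.astype(np.uint8),cv2.MORPH_OPEN,np.ones((3,3)))
    k,l,st,_=cv2.connectedComponentsWithStats(T);T=l==1+st[1:,4].argmax()
    print('top z',np.median(W[T][:,2]),'plane',np.linalg.lstsq(np.c_[W[T][:,:2]-ctr,np.ones(T.sum())],W[T][:,2],rcond=None)[0].round(4))
    P=W[T][:,:2].astype(np.float32);print('drive rect',cv2.minAreaRect(P))
    rec=(r<.05)&(abs(W[...,2]-.054)<.0035)
    Q=W[rec][:,:2].astype(np.float32);print('recess',rec.sum(),cv2.minEnclosingCircle(Q))
    # recess rim fit: circle by ellipse fit of hole contour in top plane
    hole=((r<.045)&(W[...,2]<.058)).astype(np.uint8);hole=cv2.morphologyEx(hole,cv2.MORPH_OPEN,np.ones((3,3)))
    cs,_=cv2.findContours(hole,cv2.RETR_EXTERNAL,cv2.CHAIN_APPROX_NONE);cc=max(cs,key=cv2.contourArea)[:,0]
    ray=np.c_[(cc[:,0]-cx)/f,(cc[:,1]-cy)/f,np.ones(len(cc))]@R; o=-R.T@t
    X=o+ray*((.062-o[2])/ray[:,2])[:,None]
    print('rim ellipse',cv2.fitEllipse(X[:,:2].astype(np.float32)))
    w=T&(V>215)&(S<30)&(r>.036)
    k,l,st,_=cv2.connectedComponentsWithStats(w.astype(np.uint8))
    w=l==1+st[1:,4].argmax();q=W[w][:,:2];_,_,vt=np.linalg.svd(q-q.mean(0),full_matrices=False);a=vt[0]*np.sign(vt[0][0]);print('line',w.sum(),q.mean(0),'dir',np.degrees(np.arctan2(a[1],a[0])))
    # key
    m=(abs(H-13)<8)&(S>140)&(W[...,2]>.12)
    hz=np.percentile(W[m][:,2],80)
    g=m&(abs(W[...,2]-hz)<.006);q=W[g][:,:2];print('handle z',hz,g.sum(),cv2.minAreaRect(q.astype(np.float32)))
    fz=hz-.046;rr=np.hypot(*(W[...,:2]-q.mean(0)).transpose(2,0,1))
    fl=(abs(W[...,2]-fz)<.006)&(rr<.045)&(S<60)
    print('flange',fl.sum(),np.median(W[fl][:,2]) if fl.any() else '',cv2.minEnclosingCircle(W[fl][:,:2].astype(np.float32)))
    X=W[fl];print(' flange plane',np.linalg.lstsq(np.c_[X[:,:2]-X[:,:2].mean(0),np.ones(len(X))],X[:,2],rcond=None)[0].round(4))
    Y=X[:,:2]; 
    return fl
if __name__=='__main__':
    d=np.load(sys.argv[1]);fl=run(*[d[k] for k in ['W','c','R','t','f','cx','cy']])
    c=d['c'].copy();c[fl]=[255,0,255];cv2.imwrite('pics/dbg.png',c[:,:,::-1])
E
python3 m3.py wrist3.npz
```

```text
top z 0.06189076034255169 plane [-0.0002 -0.0007  0.0619]
drive rect ((0.5182915925979614, -0.10435239225625992), (0.14049530029296875, 0.14040017127990723), 77.13382720947266)
recess 2677 ((0.5180717706680298, -0.10445727407932281), 0.03318618983030319)
rim ellipse ((0.5192857384681702, -0.10393792390823364), (0.06286811828613281, 0.0638854131102562), 21.165830612182617)
line 274 [ 0.56860722 -0.1156771 ] dir -12.228367827815328
handle z 0.2271312921211215 2820 ((0.522155225276947, -0.05370224267244339), (0.016045451164245605, 0.05835419520735741), 76.58110809326172)
flange 1774 0.18063132815423324 ((0.5189388990402222, -0.05309677869081497), 0.026855433359742165)
 flange plane [-0.0707  0.0124  0.1804]
```

View pics/dbg.png

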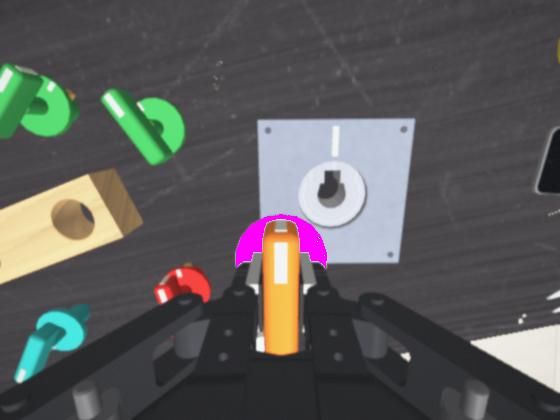

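```bash
python3 - <<'E'
from h import *
o=monitor.get_obs();p=shot('wrist');W=world(p);rel([.5182,-.1044,.2],-102.8)
np.savez('wrist4.npz',W=W,c=p['color'],R=p['R'],t=p['t'],f=F(p),cx=p['cx'],cy=p['cy'])
c=p['color'];hsv=cv2.cvtColor(c,cv2.COLOR_RGB2HSV).astype(int)
R=Ro.from_rotvec(o['tool_rot']).as_matrix()
L=(W-o['tool_pos'])@R   # tool frame
g=(abs(hsv[...,0]-13)<8)&(hsv[...,1]>140)&(abs(L[...,0])<.006)&(abs(L[...,1])<.04)&(L[...,2]>-.06)&(L[...,2]<0)
for nm,gg in [('handle',g)]:
    X=L[gg];
    for lo in np.arange(-.036,.04,.006):
        s=X[(X[:,1]>=lo)&(X[:,1]<lo+.006)]
        if len(s): print(nm,round(lo+.003,3),len(s),np.median(s[:,2]).round(4),np.median(s[:,0]).round(4))
f=(hsv[...,1]<60)&(np.hypot(L[...,0],L[...,1])<.03)&(abs(L[...,2]-.016)<.008)
X=L[f];print('flange in tool',np.linalg.lstsq(np.c_[X[:,:2],np.ones(len(X))],X[:,2],rcond=None)[0].round(4),X.min(0),X.max(0),cv2.minEnclosingCircle(X[:,:2].astype(np.float32)))
cs=X[:,:2]; 
E
python3 m3.py wrist4.npz
```

```text
pos [ 0.5224 -0.0534  0.1988] toolx yaw -103.24 z [-0.0129  0.0025 -0.9999] q [-13.9  -9.  107.1  -0.   82.6  89.3] t 6.45 F [ 0.32  0.47 -1.72] open 0.0152
shift [ 0.0506 -0.0076 -0.0012] roll -0.0077
handle -0.027 473 -0.0285 -0.0004
handle -0.021 178 -0.0302 -0.0033
handle -0.015 179 -0.0301 -0.0033
handle -0.009 166 -0.0302 -0.0034
handle -0.003 168 -0.0303 -0.003
handle 0.003 166 -0.0303 -0.003
handle 0.009 176 -0.0304 -0.0024
handle 0.015 184 -0.0303 -0.0026
handle 0.021 190 -0.0303 -0.0022
handle 0.027 127 -0.0303 -0.0013
flange in tool [-0.0031 -0.0708  0.0153] [-0.02613877 -0.02449154  0.01345122] [0.02708422 0.00760071 0.02306734] ((0.0001844128273660317, 0.0020950816106051207), 0.026992781087756157)
top z 0.06188291099002347 plane [-0.0001 -0.0007  0.0619]
drive rect ((0.5184749960899353, -0.10451246052980423), (0.1405264288187027, 0.13989946246147156), 77.21033477783203)
recess 2622 ((0.5180081725120544, -0.10437682271003723), 0.03309224173426628)
rim ellipse ((0.5193252563476562, -0.10395385324954987), (0.06299308687448502, 0.06397309899330139), 30.791091918945312)
line 268 [ 0.56847933 -0.11558483] dir -13.14497956077768
handle z 0.22907789847335489 2793 ((0.5229628682136536, -0.053689152002334595), (0.016110114753246307, 0.05877698212862015), 76.54657745361328)
flange 1775 0.18257998840368836 ((0.5196132063865662, -0.053039468824863434), 0.02698996290564537)
 flange plane [-0.0705  0.0125  0.1824]
```

```bash
python3 - <<'E'
from h import *
rel([.5208,-.1049,.16],-102.8)
E
```

```text
pos [ 0.5224 -0.0534  0.1988] toolx yaw -103.24 z [-0.0129  0.0025 -0.9999] q [-13.9  -9.  107.1  -0.   82.6  89.3] t 6.45 F [ 0.32  0.47 -1.72] open 0.0152
shift [ 0.0504 -0.0107  0.0387] roll -0.0077
```

Request:
{"fn": "step_arm", "kwargs": {
  "targets": [0.015,-0.003,0,-0.008,0.032,-0.007,0.005,-0.008,0.046,-0.01,0.015,-0.008,0.0504,-0.0107,0.027,-0.008,0.0504,-0.0107,0.0387,-0.008,0.0504,-0.0107,0.0387,-0.008,0.0504,-0.0107,0.0387,-0.008,0.0504,-0.0107,0.0387,-0.008,0.0504,-0.0107,0.0387,-0.008,0.0504,-0.0107,0.0387,-0.008]
}}

```text
t: 7.28
tool_pos: [0.5214, -0.1046, 0.1609]
tool_rot: [1.956, -2.448, -0.014]
contact_force: [0.1, 0.3, -1.2]
opening: 0.0148
```

```bash
python3 - <<'E'
from h import *
rel([.5208,-.1049,.125],-102.8)
p=shot('wrist','w5.png');W=world(p)
np.savez('wrist5.npz',W=W,c=p['color'],R=p['R'],t=p['t'],f=F(p),cx=p['cx'],cy=p['cy'])
E
python3 m3.py wrist5.npz
```

```text
pos [ 0.5214 -0.1046  0.1609] toolx yaw -102.74 z [-0.0114  0.002  -0.9999] q [-1.930e+01 -6.300e+00  1.084e+02 -1.000e-01  7.860e+01  8.350e+01] t 7.28 F [ 0.12  0.32 -1.25] open 0.0148
shift [0.0004 0.0001 0.036 ] roll 0.001
top z 0.06185353715340591 plane [-0.001  -0.0007  0.0619]
drive rect ((0.5183680653572083, -0.1042918786406517), (0.14073139429092407, 0.14021681249141693), 77.2497329711914)
recess 1729 ((0.5186344385147095, -0.10438592731952667), 0.03317973017692566)
rim ellipse ((0.529295802116394, -0.10674172639846802), (0.042176321148872375, 0.06633121520280838), 168.96194458007812)
line 14929 [ 0.53863339 -0.11035206] dir 75.23891904459735
handle z 0.19100488863690587 1820 ((0.5223420262336731, -0.10507481545209885), (0.016065573319792747, 0.05865832045674324), 77.50496673583984)
flange 1782 0.14511628528694653 ((0.5188390612602234, -0.10435248911380768), 0.026851719245314598)
 flange plane [-0.0738  0.0135  0.1449]
```

View pics/w5.png

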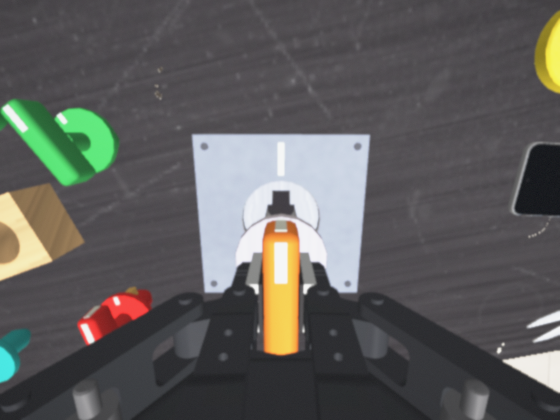

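The handle's white line, the keyway at (281,200) and the drive's line at (281,158) are all in one column, so I'm lowering the key.

Request:
{"fn": "step_arm", "kwargs": {
  "targets": [0.0003,0,0.015,0,0.0003,0,0.03,0,0.0003,0,0.042,0,0.0003,0,0.052,0,0.0003,0,0.058,0,0.0003,0,0.058,0,0.0003,0,0.058,0],
  "force": 35
}}

```text
t: 7.92
tool_pos: [0.5205, -0.1048, 0.1028]
tool_rot: [1.956, -2.448, -0.014]
contact_force: [0.3, 0.7, -1.4]
opening: 0.0153
```

```bash
python3 - <<'E'
from h import *
rel([.5208,-.1049,.078],-102.8)
E
```

```text
pos [ 0.5205 -0.1048  0.1028] toolx yaw -102.74 z [-0.0119  0.0022 -0.9999] q [-1.940e+01 -2.700e+00  1.109e+02 -1.000e-01  7.250e+01  8.340e+01] t 7.92 F [ 0.3   0.72 -1.41] open 0.0153
shift [ 0.0001 -0.0006  0.0248] roll 0.001
```

No contact so far, and the tip is in the bore. Next I'm passing the rib in slowly.

Request:
{"fn": "step_arm", "kwargs": {
  "targets": [0,-0.0003,0.004,0,0,-0.0005,0.008,0,0,-0.0006,0.012,0,0,-0.0006,0.015,0,0,-0.0006,0.015,0]
}}

```text
t: 8.33
tool_pos: [0.5204, -0.1047, 0.0869]
tool_rot: [1.956, -2.447, -0.017]
contact_force: [0.1, 0.4, -2.4]
opening: 0.015
```

```bash
python3 - <<'E'
from h import *
rel([.5208,-.1049,.078],-102.8)
E
```

```text
pos [ 0.5204 -0.1047  0.0869] toolx yaw -102.75 z [-0.0135  0.0027 -0.9999] q [-1.940e+01 -1.500e+00  1.115e+02 -1.000e-01  7.080e+01  8.340e+01] t 8.33 F [ 0.11  0.38 -2.39] open 0.015
shift [ 0.0001 -0.0006  0.0089] roll 0.001
```

Request:
{"fn": "step_arm", "kwargs": {
  "targets": [0,-0.0003,0.003,0,0,-0.0005,0.006,0,0,-0.0006,0.008,0,0,-0.0006,0.008,0]
}}

```text
t: 8.67
tool_pos: [0.5204, -0.1047, 0.0781]
tool_rot: [1.955, -2.447, -0.018]
contact_force: [-0.1, -0.0, -2.5]
opening: 0.0154
```

```bash
python3 - <<'E'
from h import *
rel([.5208,-.1049,.078],-102.8)
p=shot('wrist','w6.png');W=world(p)
np.savez('wrist6.npz',W=W,c=p['color'],R=p['R'],t=p['t'],f=F(p),cx=p['cx'],cy=p['cy'])
E
python3 m3.py wrist6.npz | tail -3
```

```text
pos [ 0.5204 -0.1047  0.0781] toolx yaw -102.75 z [-0.0147  0.0031 -0.9999] q [-1.930e+01 -8.000e-01  1.117e+02 -1.000e-01  7.000e+01  8.340e+01] t 8.67 F [-0.06 -0.01 -2.53] open 0.0154
shift [ 0.0001 -0.0005  0.0001] roll 0.0009
handle z 0.1531143789042725 51 ((0.5312268733978271, -0.1072549968957901), (0.008664632216095924, 0.0016823449404910207), 78.69202423095703)
flange 1212 0.10840494197520029 ((0.5296160578727722, -0.10688959062099457), 0.021323317661881447)
 flange plane [ 0.0468 -0.0128  0.1074]
```

View pics/w6.png

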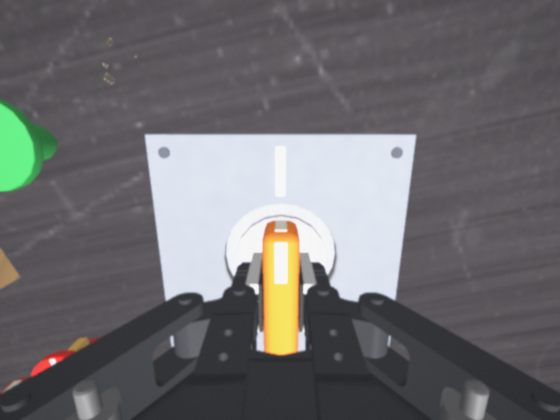

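The key is nearly home, with the flange down in the recess at (281,245). I'll lower it the last millimetre or so and then open.

Request:
{"fn": "step_arm", "kwargs": {
  "targets": [0,-0.0005,0.001,0,0,-0.0005,0.0015,0,0,-0.0005,0.0015,0]
}}

```text
t: 8.97
tool_pos: [0.5213, -0.105, 0.0777]
tool_rot: [1.955, -2.447, -0.017]
contact_force: [-2.8, 0.3, 3.8]
opening: 0.0151
```

Request:
{"fn": "step_arm", "kwargs": {
  "targets": [0,0,0,0,0,0,0,0,0,0,0,0,0,0,0,0,0,0,0,0],
  "grip": 0.05
}}

```text
t: 9.38
tool_pos: [0.5213, -0.105, 0.0777]
tool_rot: [1.955, -2.447, -0.017]
contact_force: [0.2, 0.5, 0.7]
opening: 0.05
```

Request:
{"fn": "step_arm", "kwargs": {
  "targets": [0,0,-0.015,0,0,0,-0.035,0,0,0,-0.06,0,0,0,-0.09,0,0,0,-0.11,0,0,0,-0.11,0]
}}

```text
t: 9.88
tool_pos: [0.5258, -0.1063, 0.1937]
tool_rot: [1.959, -2.451, -0.003]
contact_force: [1.0, 0.4, 0.8]
opening: 0.0498
```

```bash
python3 - <<'E'
from h import *
rel([.5208,-.1049,.078],-102.8)
p=shot('wrist','w7.png');W=world(p)
np.savez('wrist7.npz',W=W,c=p['color'],R=p['R'],t=p['t'],f=F(p),cx=p['cx'],cy=p['cy'])
c=p['color'];hsv=cv2.cvtColor(c,cv2.COLOR_RGB2HSV).astype(int)
r=np.hypot(W[...,0]-.5184,W[...,1]+.1043)
g=(r<.045)&(W[...,2]>.08)&(abs(hsv[...,0]-13)<8)&(hsv[...,1]>140)
print('handle z',np.percentile(W[g][:,2],[20,50,80,95]),cv2.minAreaRect(W[g&(W[...,2]>.1)][:,:2].astype(np.float32)))
f=(r<.026)&(hsv[...,1]<60)&(W[...,2]<.09)&(W[...,2]>.05);print('flange z',np.percentile(W[f][:,2],[10,50,90]))
s=shot('scene','s7.png');cv2.imwrite('pics/s7c.png',cv2.resize(s['color'][140:300,160:400,::-1],None,fx=3,fy=3,interpolation=cv2.INTER_CUBIC))
E
```

```text
pos [ 0.5258 -0.1063  0.1937] toolx yaw -102.74 z [-4.3e-03 -6.0e-04 -1.0e+00] q [-1.930e+01 -7.500e+00  1.063e+02 -1.000e-01  8.150e+01  8.340e+01] t 9.88 F [1.03 0.35 0.77] open 0.0498
shift [-0.0004  0.0047  0.1157] roll 0.001
handle z [0.10660796 0.10737205 0.10801279 0.10865753] ((0.5192403197288513, -0.10535555332899094), (0.014287915080785751, 0.06203213706612587), 76.8520278930664)
flange z [0.06093133 0.06186541 0.06271874]
```

View pics/w7.png

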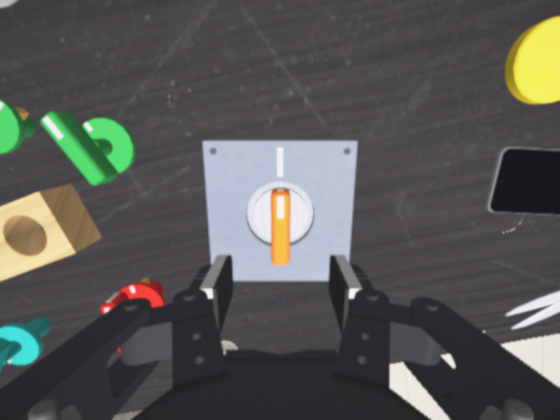

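View pics/s7c.png

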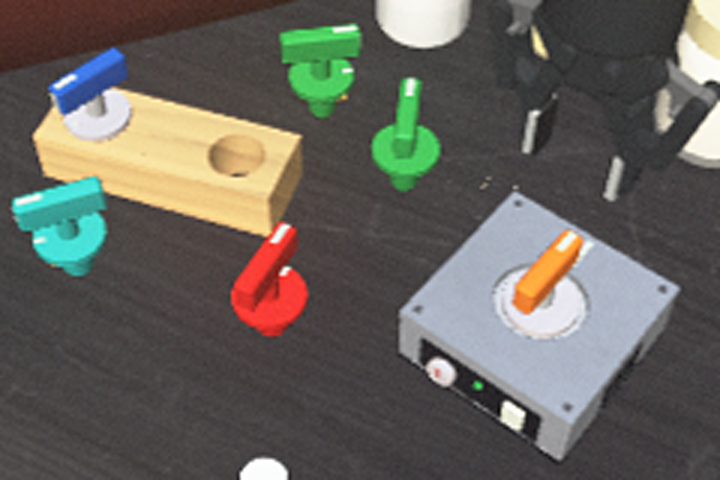

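The key is home: the flange top at z 0.0619 is flush with the box top at 0.062, and the handle top reads 0.1074 against an expected 0.108. The lines are aligned, the blue key is in the rack and the gripper is clear, so I'm handing in.

```bash
python3 -c "
from h import *
print(ticket.finish_job())"
```

```text
the job is handed in; nothing more can be done
None
```

The orange key is home in the mixer drive's socket, released and standing upright, and I handed the job in at about 10 s of robot time.

I gripped it across the handle, lifted it out of the rack and turned it about 165°. I lined it up with the keyway using the wrist camera, then lowered it in. The wrist forces I read stayed under about 7 N.

The last checks, made just before handing in:
- **Seating:** the flange top was at z 61.9 mm, against 62 mm for the box top. The handle top was at about 107.4 mm, where 108 mm was expected.
- **Direction:** the white lines on the handle and beside the socket were in line to within about 1°.
- **Surroundings:** the blue key and the look-alikes had not moved, and the gripper was clear, about 85 mm above the key.

One reading disagreed. While I held the key, a plane fitted to its flange suggested about a 4° tilt, but the handle top lay flat with the tool. I put the reading down to stray pixels from the flange's side, and the key went in with almost no contact force.

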